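# Hang the wok spatula on its rack

### The job

Pick the spatula up off the bench by the wooden ball at the end of its handle, ease the grip just enough that it swings to hang straight down, blade lowest, and clamp it firmly again before it drops. Then hang it by its cross bar on the two prongs of the wooden rack, let go and leave it hanging still. Leave everything else where it stands.

Things in the scene. Friction and masses are not known exactly. Their poses are not given: they have to be found in the camera images.
- spatula: Short wok spatula, 189 mm, 160 g, lying on the bench. Its handle ends in a teak ball, 34 mm across; origin = the ball's centre, 17 mm above the bench as it lies. x runs along the handle from blade to ball (handle on the -x side; x points up when it hangs), y along the cross bar, z normal to the blade. Handle 15 mm thick. Steel blade from x = -94 to -172 mm, 70 mm wide, 3 mm thick.
- spatula_ball (a point): Centre of the ball (the spatula's origin), the place to pinch, along y. Pinched with over 40 N it stays level when lifted; eased below roughly 30 to 15 N it turns slowly about the line between the pads, blade down, coming within some 10 degrees of plumb only at 5 to 10 N; under about 2 N it slips down and drops. Centre of mass 90 mm from here towards the blade.
- spatula_bar (a point): Middle of the brass cross bar, 40 mm from the ball's centre towards the blade (x = -40 mm). A round rod 10 mm thick, 70 mm long along the spatula's y, 35 mm to each side; it is what rests on the prongs.
- spatula_tip (a point): Middle of the free edge of the blade, 172 mm from the ball's centre; on the bench at the start, so the handle slopes down 5 degrees from ball to blade. Lowest when it hangs. On the prongs it sways for a second or two after it is let go.
- rack: Fixed dark wooden rack on the bench, open front towards the robot. Origin on the bench under the hanging place; x from the open front to its post, y across the prongs, z up. Foot x -40 to +110 mm, y +-65 mm, 14 mm thick. Post at the back: front face x = +76 mm, top 176 mm high, 60 mm wide at the top.
- rack_rest (a point): Hanging place: midway between the prongs, level with their tops, 174 mm above the bench; axes as the rack's. Two level steel prongs 8 mm thick run from the post along -x at y = +-20 mm (clear gap 32 mm), ending at x = -42 mm in upturned tips, 183 mm high. Bring the handle in between them from the front and lower: the bar then lies square across, centre 5 mm above the tops.
- cobek: Black stone mortar dish, 176 mm across, 45 mm high, 1.8 kg. Bystander; origin at the centre of its underside.
- ulekan: Teak pestle standing on its thick end, 48 mm across, 110 mm high; tips over easily. Bystander; origin at the centre of its underside.
- bowl: Aluminium bowl, 150 mm across, 55 mm high. Bystander; origin at the centre of its underside.
- yellow_box: Yellow plastic box with its lid on, 128 by 178 mm, 73 mm high. Bystander; origin at the centre of its underside.
- spice_jar: Amber glass jar, 60 mm across, 100 mm high. Bystander; origin at the centre of its underside.
- salt_tin: Green tin, 70 mm across, 90 mm high. Bystander; origin at the centre of its underside.

How it is judged:
By the outcome, as a careful person would: the job done as asked, in the order asked, and still so for the second after the job is handed in, with the robot touching nothing.
It also fails if it takes over 67 s, if anything falls off the work surface, if the arm or the gripper's body presses on something with over 40 N, if the wrist force passes 120 N, or if a joint passes its speed limit or range.

### The arm

A 6-joint arm with a two-finger parallel gripper is mounted at the origin on the work surface. World frame = base frame: x ahead of the robot, y to its left, z up, the work surface at z = 0. Lengths are in m, angles in degrees, forces in N, time in s.
With the tool pointing down it reaches from about 0.25 to 0.725 m from the base axis. Payload 9.7 kg.
Tool frame: the origin (TCP) lies at the very end of the fingers, on their centre line; the grasp point (between the pads) lies 19 mm behind it (bot.grip_depth is the distance from the TCP to the grasp point, in m); z points along the fingers, y is the direction in which the jaws open and shut (so a half turn about z gives the same grasp; the last joint's range is limited). The gripper opens to 85 mm and grips with 20 to 120 N. Pads are 22 mm wide; open, the fingers measure 114 mm over their backs; the gripper's body (76 mm by 85 mm) begins 54 mm behind the grasp point. The pads swing forward as they close: fully open they stand 13 mm farther back than shut.
Start: joints at [-68.182, 4.979, 10.078, 95.1, 0, 90], TCP at [0.204, -0.511, 0.231] pointing down, gripper open.
Joint ranges: [-179.16, 179.16], [-48.56, 103.87], [-65.8, 70.77], [-126.05, 130.52], [-82.76, 87.17], [-180, 180]. Speed limits (degrees/s): [127.2, 127.2, 147.25, 180, 180, 180].

### API

Orientations are given as [roll, pitch, yaw] about the fixed x, y, z axes, in that order (R = Rz(yaw) Ry(pitch) Rx(roll)).
In Python, from workcell import bot, viewer gives the robot as it stands.
- The arm moves only by the tool arm_command, never from a script. Its argument "motion" is a list of rows, each a list of 3 entries, a list of its own where there are three numbers: the opening, from 0 (shut) to 1 (fully open), then the shift along the tool's x, y, z in units of 60 mm (1.0 is 60 mm), then the turn, a rotation vector about the tool's x, y, z in units of 6 degrees (1.0 is 6 degrees). A call has 1 to 12 rows; each row shifts and turns the commanded pose from where the row before left it, along the tool's axes as they then stand; what a row does not reach is not made up. A row lasts 1/8 s, in which the tool goes at most 62.5 mm and 10.7 degrees, less where a joint would pass 70% of its speed; a pose out of reach is approached as far as the arm can. A call is refused whole if a number of a shift passes 1 or a number of a turn 1, either way. A call with a gripper value outside its range is refused whole. The fingers move at their own pace and stop on an object; "newtons" is the grip in N (left out, the last holds). Time passes only in rows, so rows that do not move let the fingers close. It gives the time, the measured TCP pose, the force and the opening at its end, in the units of the state.
- bot.get_obs(): the state, without advancing time (a new reading comes with each control period).
- viewer.camera(name): name is "scene" or "top"; returns the picture (384x512x3 uint8, blue, green, red); there is no depth.
- viewer.calibration(name): a dict with "fx", "fy", "cx", "cy" (pixels), "k1" (the pictures are not rectified: a ray, as slopes to the right and down, at radius r is drawn at 1 + k1 r^2 times it, then the intrinsics apply), "T" (4x4, takes a point from camera to world coordinates). Camera axes: x right, y down, z forward; pixel columns grow to the right and rows downward; lengths in m; the calibration is good to about 2 mm. A picture is of the moment at which its call begins. calibration takes no time and is no camera call.
- bot.job_done(): hands the job in, once; it reports no verdict.
The state is a dict: "time": time; "q": joint angles; "qd": joint speeds; "joint_efforts": joint torques, N m; "ee_pos": TCP position; "tcp_rot": TCP orientation; "wrist_force": force on the tool from outside, world axes, zero at the start; "torque": the same for the moment, N m; "opening": finger opening in m.
Only numpy, scipy, OpenCV 4.12 (cv2) and the standard library are available. Lean on these libraries where they do the work, as an engineer would, in place of code of your own. Each camera call takes 0.05 s, during which the arm holds its last target.

## Working session

There is one attempt and no reset: what is moved stays moved. The work goes in short steps, Python scripts to look and compute and a tool call to move; the robot and the scene stay as the last step left them, time stands still between calls to the robot, and variables do not carry over. Pictures are saved under pics/ and viewed, and the job is handed in when it is done.

Besides the shell and the picture viewer there is one more tool, called as name(argument=value, ...), one argument or row to a line, values as JSON. arm_command: Moves the arm, as the interface text tells. Its arguments: {"type":"object","properties":{"motion":{"type":"array"},"newtons":{"type":"number"}},"required":["motion"]}

```bash
mkdir -p pics; ls; python3 - <<'E'
from workcell import bot, viewer
import cv2, numpy as np
np.set_printoptions(precision=4,suppress=True)
for n in("scene","top"):
    c=viewer.calibration(n); print(n,c)
    im=viewer.camera(n); cv2.imwrite(f"pics/{n}0.png",im); 
print(bot.get_obs(), bot.grip_depth)
E
```

```text
pics
scene {'fx': 495.55141841328486, 'fy': 495.55141841328486, 'cx': 254.68056646922983, 'cy': 193.9218630338435, 'k1': -0.19726011458143589, 'T': array([[-0.1988,  0.5519, -0.8099,  1.9435],
       [ 0.9798,  0.1294, -0.1524,  0.2541],
       [ 0.0207, -0.8238, -0.5665,  1.0866],
       [ 0.    ,  0.    ,  0.    ,  1.    ]])}
top {'fx': 453.9585553013286, 'fy': 453.9585553013286, 'cx': 253.37241313679095, 'cy': 197.37857755467348, 'k1': 0.005616106217428697, 'T': array([[ 0.0176, -0.9931,  0.1162,  0.41  ],
       [-0.9995, -0.0203, -0.0223,  0.0223],
       [ 0.0245, -0.1158, -0.993 ,  1.4136],
       [ 0.    ,  0.    ,  0.    ,  1.    ]])}
{'time': 0.1, 'q': array([-68.1832,   5.0078,  10.0399,  95.099 ,  -0.    ,  89.9983]), 'qd': array([-0.0199, -0.09  ,  0.1215, -0.0368,  0.0458,  0.0621]), 'joint_efforts': array([ -0.0011, -52.1562,  46.5653,   0.0161,  -0.0001,  -0.    ]), 'ee_pos': array([ 0.2043, -0.5104,  0.2307]), 'tcp_rot': array([-179.9331,    0.    ,   21.8185]), 'wrist_force': array([ 0.6041, -0.389 ,  0.7497]), 'torque': array([ 0.0119, -0.02  ,  0.0164]), 'opening': 0.08570769995247755} 0.0187
```

View pics/scene0.png

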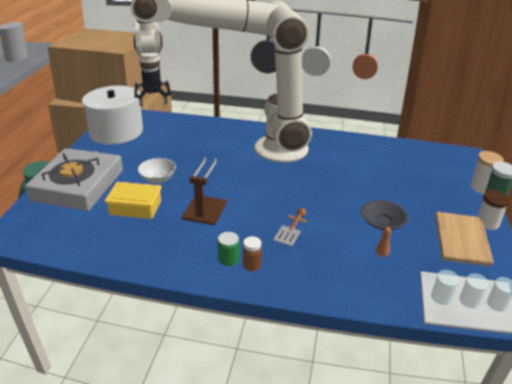

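View pics/top0.png

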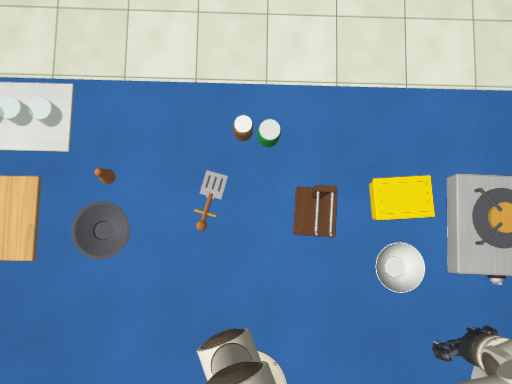

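Top view: the spatula's ball is near (201,225), its bar at (205,213) and its blade at (213,185). The rack foot spans about (294–337, 185–237), with the post at the far end and prong tips near (317,236) and (331,236). I'll zoom in to get exact positions.

```bash
cat > h.py <<'E'
import numpy as np, cv2
from workcell import bot, viewer
np.set_printoptions(precision=4,suppress=True)
def ray(n,uv):
    c=viewer.calibration(n)
    K=np.array([[c['fx'],0,c['cx']],[0,c['fy'],c['cy']],[0,0,1]])
    p=cv2.undistortPoints(np.array([[uv]],float),K,np.array([c['k1'],0,0,0,0.]))[0,0]
    T=c['T']; return T[:3,3],T[:3,:3]@np.array([p[0],p[1],1])
def onz(n,uv,z):
    o,d=ray(n,uv); return o+d*(z-o[2])/d[2]
def tri(ua,ub):
    o1,d1=ray('top',ua);o2,d2=ray('scene',ub)
    A=np.stack([d1,-d2],1); s=np.linalg.lstsq(A,o2-o1,rcond=None)[0]
    a,b=o1+s[0]*d1,o2+s[1]*d2; return (a+b)/2,np.linalg.norm(a-b)
def proj(n,P):
    c=viewer.calibration(n);Ti=np.linalg.inv(c['T'])
    K=np.array([[c['fx'],0,c['cx']],[0,c['fy'],c['cy']],[0,0,1]])
    r=cv2.Rodrigues(Ti[:3,:3])[0]
    return cv2.projectPoints(np.array(P,float).reshape(-1,3),r,Ti[:3,3],K,np.array([c['k1'],0,0,0,0.]))[0][:,0]
def crop(im,x0,y0,x1,y1,s,fn):
    cv2.imwrite(fn,cv2.resize(im[y0:y1,x0:x1],None,fx=s,fy=s,interpolation=cv2.INTER_CUBIC))
E
python3 - <<'E'
from h import *
t=cv2.imread('pics/top0.png');s=cv2.imread('pics/scene0.png')
a=cv2.resize(t[160:245,180:260],None,fx=7,fy=7,interpolation=cv2.INTER_CUBIC)[:, :]
crop(t,185,165,235,235,8,'pics/c1.png');crop(t,285,175,345,245,8,'pics/c2.png')
crop(s,270,200,320,250,10,'pics/c3.png');crop(s,175,150,235,230,7,'pics/c4.png')
for f in ['c1','c2','c3','c4']: pass
ims=[cv2.imread(f'pics/{f}.png') for f in ['c1','c2']]
def cat(l,fn):
    h=max(i.shape[0] for i in l); l=[cv2.copyMakeBorder(i,0,h-i.shape[0],0,0,0) for i in l]; cv2.imwrite(fn,np.hstack(l)); print(np.hstack(l).shape)
cat([ims[0][:,:320] if 0 else ims[0],ims[1][:,:400]],'pics/d1.png')
E
```

```text
(560, 800, 3)
```

View pics/c1.png

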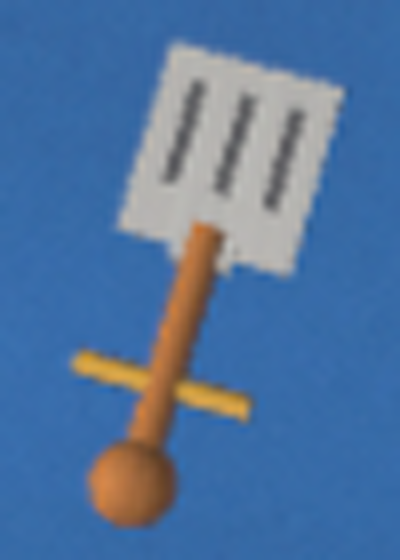

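View pics/c2.png

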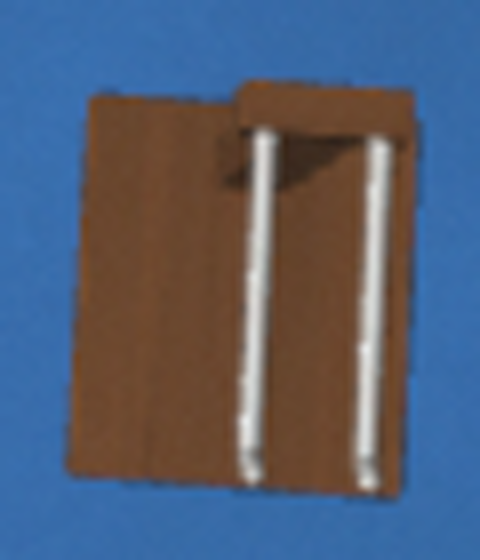

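View pics/c3.png

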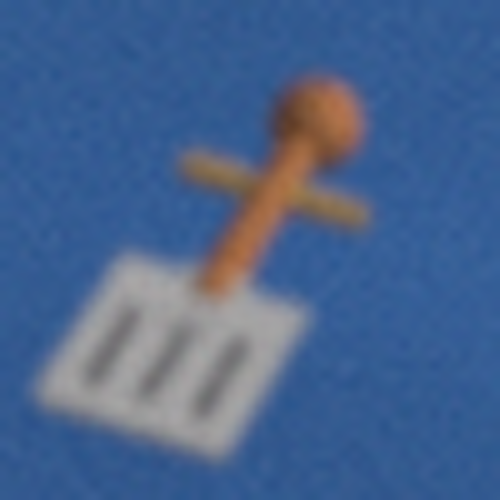

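View pics/c4.png

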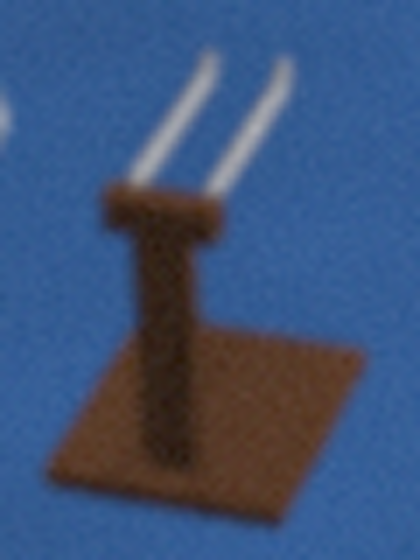

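```bash
python3 - <<'E'
from h import *
def m(n,x0,y0,s,z,*pts): 
    return [onz(n,(x0+(p[0]+.5)/s-.5,y0+(p[1]+.5)/s-.5),z) for p in pts]
b=m('top',185,165,8,.017,(132,485))[0]; print('ball',b)
l,r=m('top',185,165,8,.0135,(75,362),(250,408));print('bar',l,r,(l+r)/2,np.linalg.norm(l-r))
c=m('top',185,165,8,.0015,(175,42),(343,92));e=(c[0]+c[1])/2;print('tip',e,np.linalg.norm(e-b))
d=b-e;print('yaw',np.degrees(np.arctan2(d[1],d[0])), 'bar perp',np.degrees(np.arctan2(*(l-r)[[1,0]])),np.degrees(np.arctan2(*(c[0]-c[1])[[1,0]])))
print('scene ball',m('scene',270,200,10,.017,(320,120)))
t=cv2.imread('pics/top0.png').astype(int);
print('== rack')
f=m('top',285,175,8,.014,(92,95),(70,473),(400,497));print(np.array(f))
for z in(.170,):
    L=m('top',285,175,8,z,(265,135),(250,470));R=m('top',285,175,8,z,(380,145),(368,485))
    print(np.array(L),np.array(R))
    for q in(L,R): v=q[0]-q[1];print('yaw',np.degrees(np.arctan2(v[1],v[0])),np.linalg.norm(v))
v=f[0]-f[1];print('foot',np.degrees(np.arctan2(v[1],v[0])),np.linalg.norm(v)); v=f[1]-f[2];print(np.degrees(np.arctan2(v[1],v[0]))-90,np.linalg.norm(v))
print('scene prongs tips',m('scene',175,150,7,.18,(210,52),(285,60)))
print('scene foot z14',m('scene',175,150,7,.014,(125,325),(368,350),(50,465),(278,515)))
E
```

```text
ball [0.4843 0.1498 0.017 ]
bar [0.5315 0.1735 0.0135] [0.515  0.1057 0.0135] [0.5232 0.1396 0.0135] 0.06982268152269591
tip [0.6503 0.1065 0.0015] 0.17227535687524667
yaw 165.38088472190702 bar perp 76.35832956666644 74.46865933143776
scene ball [array([0.4863, 0.1552, 0.017 ])]
== rack
[[ 0.6109 -0.1419  0.014 ]
 [ 0.4636 -0.1343  0.014 ]
 [ 0.4568 -0.262   0.014 ]]
[[ 0.5758 -0.1837  0.17  ]
 [ 0.4598 -0.1787  0.17  ]] [[ 0.5731 -0.2238  0.17  ]
 [ 0.4554 -0.2193  0.17  ]]
yaw -2.4873554195550835 0.11603852379243386
yaw -2.162624441648049 0.11772174566384082
foot -2.923847698969488 0.1474417741238881
-3.0772256520986048 0.12785784725821314
scene prongs tips [array([ 0.4575, -0.2134,  0.18  ]), array([ 0.4566, -0.1734,  0.18  ])]
scene foot z14 [array([ 0.4775, -0.2616,  0.014 ]), array([ 0.4703, -0.1277,  0.014 ]), array([ 0.6067, -0.2615,  0.014 ]), array([ 0.6201, -0.1367,  0.014 ])]
```

arm_command(
  motion=[
    [1,[0,0,0],[0,0,1]],
    [1,[0,0,0],[0,0,1]],
    [1,[0,0,0],[0,0,1]],
    [1,[0,0,0],[0,0,1]],
    [1,[0,0,0],[0,0,1]],
    [1,[0,0,0],[0,0,1]],
    [1,[0,0,0],[0,0,0.07]],
  ],
  newtons=60,
)

```text
time: 0.98
ee_pos: [0.2044, -0.5105, 0.2309]
tcp_rot: [-180.0, 0.0, -14.6]
wrist_force: [0.6, -0.0, 0.3]
opening: 0.0851
```

arm_command(
  motion=[
    [1,[0.15,-0.98,0],[0,0,0]],
    [1,[0.15,-0.98,0],[0,0,0]],
    [1,[0.15,-0.98,0],[0,0,0]],
    [1,[0.15,-0.98,0],[0,0,0]],
    [1,[0.15,-0.98,0],[0,0,0]],
    [1,[0.15,-0.98,0],[0,0,0]],
    [1,[0.15,-0.98,0],[0,0,0]],
    [1,[0.15,-0.98,0],[0,0,0]],
    [1,[0.15,-0.98,0],[0,0,0]],
    [1,[0.15,-0.98,0],[0,0,0]],
    [1,[0.15,-0.98,0],[0,0,0]],
    [1,[0,0,0],[0,0,0]],
  ],
)

```text
time: 2.48
ee_pos: [0.4337, -0.0233, 0.238]
tcp_rot: [-174.8, 0.1, -6.3]
wrist_force: [-0.2, -0.6, -0.6]
opening: 0.0851
```

arm_command(
  motion=[
    [1,[0,0,0],[0,0,0]],
  ],
)

```text
time: 2.6
ee_pos: [0.4329, -0.0244, 0.238]
tcp_rot: [-174.9, 0.1, -6.5]
wrist_force: [0.0, 0.2, 0.4]
opening: 0.0855
```

```bash
cat >> h.py <<'E'
from scipy.spatial.transform import Rotation as Ro
def plan(pos,rpy):
    o=bot.get_obs();R=Ro.from_euler('xyz',o['tcp_rot'],degrees=True);G=Ro.from_euler('xyz',rpy,degrees=True)
    d=np.array(pos)-o['ee_pos']
    print('turn units',np.degrees((R.inv()*G).as_rotvec())/6,'shift units in goal frame',G.inv().apply(d)/.06,'in current',R.inv().apply(d)/.06)
    print('q',o['q'],'qd',np.abs(o['qd']).max(),'F',o['wrist_force'],'M',o['torque'],'open',o['opening'],'t',o['time'])
E
python3 -c "
from h import *
plan([.4853,.152,.15],[180,0,-14.6])"
```

```text
turn units [-0.85    0.0789  1.3537] shift units in goal frame [ 0.1032 -3.0653  1.4669] in current [ 0.5386 -2.8772  1.7293]
q [ -6.5882 -10.6745  -4.3146  96.481    5.1159 179.8787] qd 0.6482052930555999 F [0.0242 0.2291 0.3576] M [-0.0985 -0.0343  0.0193] open 0.08547584527144854 t 2.6
```

The last joint hit its +180° limit, so I'll use the half-turn grasp (yaw about 165°) instead.

arm_command(
  motion=[
    [1,[0,0,0],[-0.86,0,-1]],
    [1,[0,0,0],[0,0,-1]],
    [1,[0,0,0],[0,0,-1]],
    [1,[0,0,0],[0,0,-1]],
    [1,[0,0,0],[0,0,-1]],
    [1,[0,0,0],[0,0,-1]],
    [1,[0,0,0],[0,0,-1]],
    [1,[0,0,0],[0,0,-1]],
    [1,[0,0,0],[0,0,-1]],
    [1,[0,0,0],[0,0,-1]],
    [1,[0,0,0],[0,0,-1]],
    [1,[0,0,0],[0,0,-1]],
  ],
)

```text
time: 4.1
ee_pos: [0.4328, -0.0249, 0.2382]
tcp_rot: [179.8, -0.0, 65.6]
wrist_force: [-0.9, -0.2, -0.1]
opening: 0.0856
```

arm_command(
  motion=[
    [1,[0,0,0],[0,0,-1]],
    [1,[0,0,0],[0,0,-1]],
    [1,[0,0,0],[0,0,-1]],
    [1,[0,0,0],[0,0,-1]],
    [1,[0,0,0],[0,0,-1]],
    [1,[0,0,0],[0,0,-1]],
    [1,[0,0,0],[0,0,-1]],
    [1,[0,0,0],[0,0,-1]],
    [1,[0,0,0],[0,0,-1]],
    [1,[0,0,0],[0,0,-1]],
    [1,[0,0,0],[0,0,-1]],
    [1,[0,0,0],[0,0,-1]],
  ],
)

```text
time: 5.6
ee_pos: [0.4328, -0.0248, 0.2382]
tcp_rot: [179.9, 0.2, 137.6]
wrist_force: [0.3, 0.2, 0.2]
opening: 0.0852
```

```bash
python3 -c "
from h import *
plan([.4853,.152,.15],[180,0,165.4])"
```

```text
turn units [ 0.0073  0.03   -4.6259] shift units in goal frame [-0.1042  3.0728  1.4701] in current [1.3429 2.7656 1.4704]
q [ -3.2606 -10.8636  -4.3264  96.3573  -0.0367  39.0946] qd 47.586614135917806 F [0.2956 0.1562 0.1615] M [0.0159 0.0707 0.0096] open 0.08524715281677728 t 5.6
```

arm_command(
  motion=[
    [1,[0,0,0],[0,0,-1]],
    [1,[0,0,0],[0,0,-1]],
    [1,[0,0,0],[0,0,-1]],
    [1,[0,0,0],[0,0,-1]],
    [1,[0,0,0.2],[0,0,-0.5]],
    [1,[-0.02,0.75,0.4],[0,0,0]],
    [1,[-0.03,0.75,0.4],[0,0,0]],
    [1,[-0.03,0.75,0.4],[0,0,0]],
    [1,[-0.03,0.75,0.1],[0,0,0]],
    [1,[0,0,0],[0,0,0]],
    [1,[0,0,0],[0,0,0]],
  ],
)

```text
time: 6.98
ee_pos: [0.4878, 0.1468, 0.1484]
tcp_rot: [-180.0, 0.2, 164.5]
wrist_force: [0.2, -0.0, -0.2]
opening: 0.0855
```

```bash
python3 -c "
from h import *
plan([.4853,.152,.15],[180,0,165.4])
t=viewer.camera('top');s=viewer.camera('scene')
crop(t,160,160,240,235,8,'pics/e1.png');crop(s,250,150,340,240,6,'pics/e2.png')
print(proj('scene',[bot.get_obs()['ee_pos']]),proj('top',[bot.get_obs()['ee_pos']]))"
```

```text
turn units [-0.001   0.029  -0.1528] shift units in goal frame [ 0.0625  0.0741 -0.0268] in current [ 0.0636  0.0731 -0.027 ]
q [16.7978 -1.5999 -5.828  85.6274 -0.0968 32.3146] qd 0.9087400133704022 F [ 0.1745 -0.0172 -0.2152] M [-0.0478  0.0505 -0.0037] open 0.08554786584942213 t 6.975
[[301.7882 181.15  ]] [[198.0714 221.2646]]
```

View pics/e1.png

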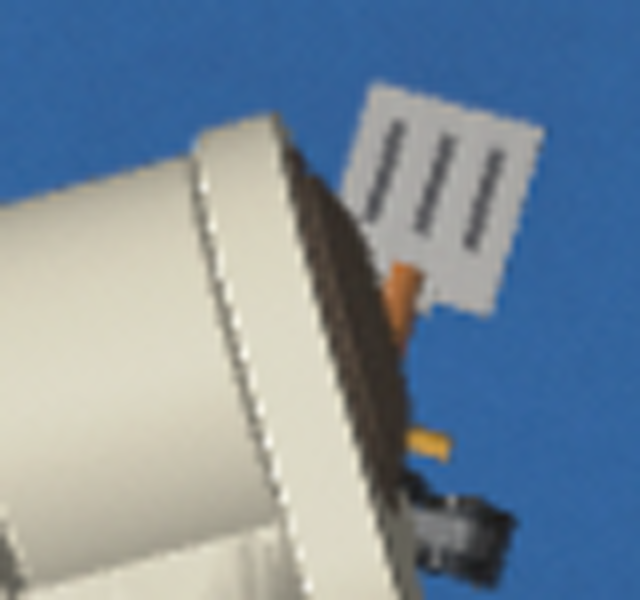

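View pics/e2.png

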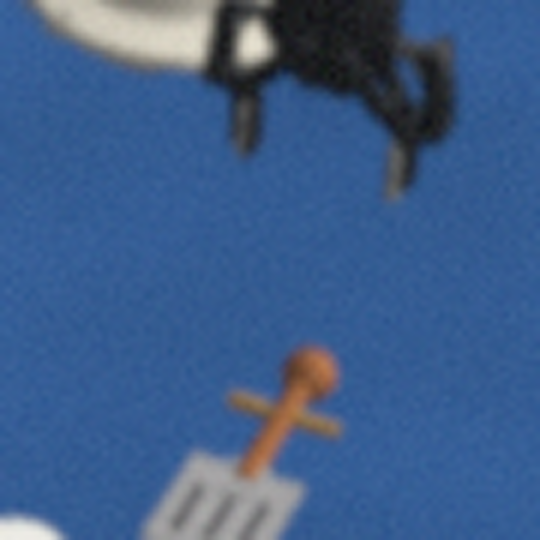

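The scene view shows the finger tips at about (290.5,175.8) and (316.2,183), and the ball at (302,212). I'll check the camera bias against the arm's reported pose.

```bash
python3 -c "
from h import *
p=bot.get_obs()['ee_pos'];p=p+[0,0,.013]
m=np.array([250+(320.5)/6-.5,150+177/6-.5])
print(proj('scene',[p]),m)
q=onz('scene',m,p[2]);print('bias',q-p)
b=np.array([250+312.5/6-.5,150+372.5/6-.5]);B=onz('scene',b,.017);print(B,B-(q-p))
"
```

```text
[[302.0631 178.0155]] [302.9167 179.    ]
bias [0.0056 0.0037 0.    ]
[0.4865 0.1554 0.017 ] [0.4809 0.1517 0.017 ]
```

```bash
python3 -c "
from h import *
plan([.484,.151,.004],[180,0,165.4])"
```

```text
turn units [ 0.0055  0.0356 -0.1639] shift units in goal frame [0.084  0.0572 2.4134] in current [0.0939 0.0542 2.4131]
q [16.7473 -1.6423 -5.8242 85.6192 -0.0846 32.3307] qd 0.2723003669977851 F [-0.2581 -0.1814 -0.3645] M [0.0007 0.0353 0.0372] open 0.08554780169584957 t 7.075
```

arm_command(
  motion=[
    [1,[0.09,0.06,0],[0,0.03,-0.16]],
    [1,[0,0,0.4],[0,0,0]],
    [1,[0,0,0.5],[0,0,0]],
    [1,[0,0,0.5],[0,0,0]],
    [1,[0,0,0.5],[0,0,0]],
    [1,[0,0,0.3],[0,0,0]],
    [1,[0,0,0.2],[0,0,0]],
    [1,[0,0,0],[0,0,0]],
    [1,[0,0,0],[0,0,0]],
  ],
)

```text
time: 8.2
ee_pos: [0.4844, 0.1527, 0.0053]
tcp_rot: [179.9, 0.1, 165.4]
wrist_force: [0.2, -0.4, 0.1]
opening: 0.0852
```

```bash
python3 -c "
from h import *
plan([.484,.151,.004],[180,0,165.4])
s=viewer.camera('scene')
crop(s,265,180,335,240,8,'pics/f2.png')"
```

```text
turn units [0.0114 0.0107 0.0076] shift units in goal frame [-0.0005 -0.0292  0.0212] in current [-0.0005 -0.0292  0.0211]
q [ 17.4831   1.0819 -19.1404  69.6869   0.024   32.0374] qd 0.26871717506863774 F [ 0.206  -0.3989  0.1265] M [0.0028 0.0014 0.0047] open 0.08524718865300944 t 8.2
```

View pics/f2.png

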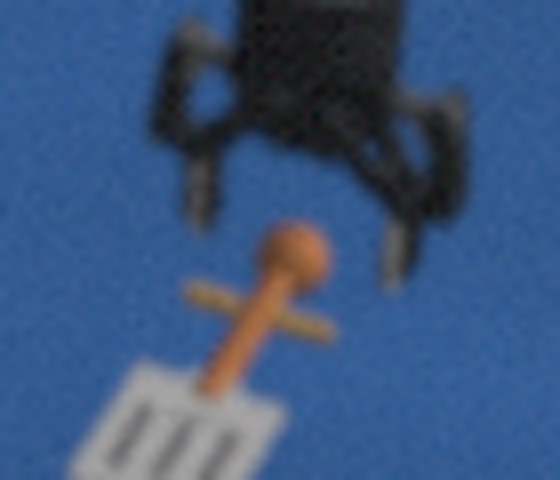

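Midway between the finger tips, at crop (297,260), sits on the ball at (295,252), so they're aligned. Closing now.

arm_command(
  motion=[
    [0.6,[0,0,0],[0,0,0]],
    [0.5,[0,0,0],[0,0,0]],
    [0.4,[0,0,0],[0,0,0]],
    [0.3,[0,0,0],[0,0,0]],
    [0.0,[0,0,0],[0,0,0]],
    [0,[0,0,0],[0,0,0]],
    [0,[0,0,0],[0,0,0]],
    [0,[0,0,0],[0,0,0]],
  ],
  newtons=60,
)

```text
time: 9.25
ee_pos: [0.484, 0.1527, 0.0046]
tcp_rot: [179.9, 0.0, 165.5]
wrist_force: [-0.7, 1.3, 5.2]
opening: 0.0308
```

```bash
python3 -c "
from h import *
plan([.484,.151,.004],[180,0,165.4])"
```

```text
turn units [0.0086 0.0037 0.0085] shift units in goal frame [-0.0067 -0.0271  0.0106] in current [-0.0066 -0.0271  0.0106]
q [ 17.4887   1.1006 -19.1943  69.6588   0.0316  32.0378] qd 0.07746689355045588 F [-0.6735  1.3279  5.2035] M [ 0.1656  0.1856 -0.0703] open 0.030843528912645243 t 9.25
```

```bash
python3 -c "
from h import *
s=viewer.camera('scene');t=viewer.camera('top')
crop(s,265,180,335,240,8,'pics/g2.png');crop(t,160,160,240,235,8,'pics/g1.png')"
```

```text
(no output)
```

View pics/g2.png

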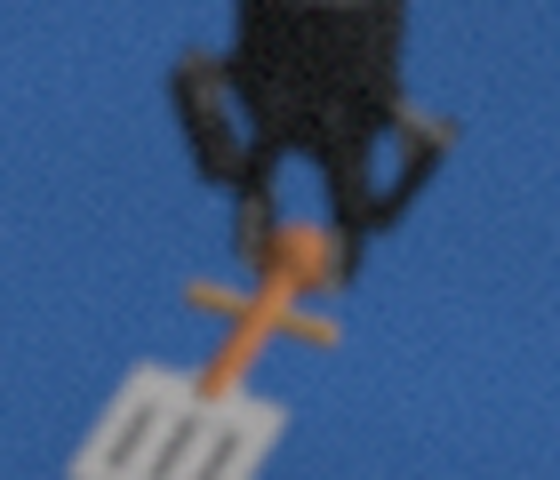

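View pics/g1.png

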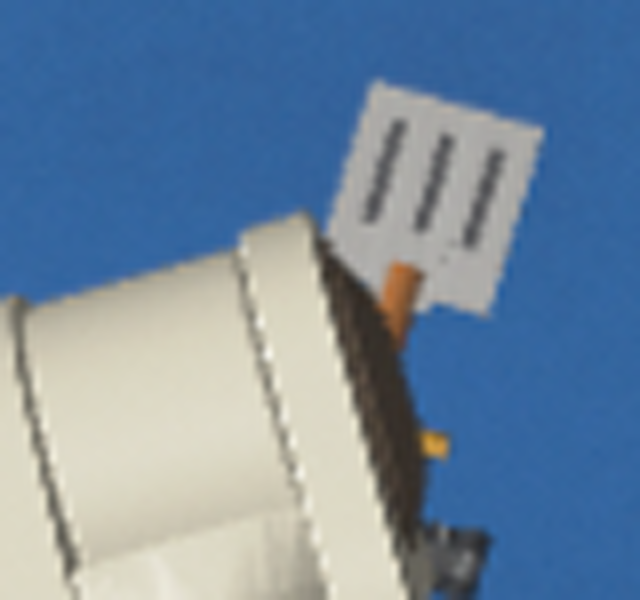

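The ball is centred between the pads and the spatula hasn't moved. Lifting.

arm_command(
  motion=[
    [0,[0,0,-0.1],[0,0,0]],
    [0,[0,0,-0.2],[0,0,0]],
    [0,[0,0,-0.3],[0,0,0]],
    [0,[0,0,-0.4],[0,0,0]],
    [0,[0,0,-0.4],[0,0,0]],
    [0,[0,0,-0.4],[0,0,0]],
    [0,[0,0,-0.4],[0,0,0]],
    [0,[0,0,-0.4],[0,0,0]],
    [0,[0,0,-0.4],[0,0,0]],
    [0,[0,0,-0.4],[0,0,0]],
    [0,[0,0,-0.3],[0,0,0]],
    [0,[0,0,-0.2],[0,0,0]],
  ],
)

```text
time: 10.85
ee_pos: [0.4839, 0.1525, 0.2402]
tcp_rot: [179.9, 0.1, 165.4]
wrist_force: [-0.1, -0.2, -1.8]
opening: 0.031
```

```bash
python3 -c "
from h import *
plan([.484,.151,.26],[180,0,165.4])
s=viewer.camera('scene');t=viewer.camera('top')
crop(s,240,110,350,220,5,'pics/i2.png')"
```

```text
turn units [0.0129 0.0135 0.008 ] shift units in goal frame [-0.0077 -0.023  -0.3301] in current [-0.0082 -0.0225 -0.3301]
q [17.4742 -0.7885  5.1332 95.8123  0.0226 32.0261] qd 11.687034654108308 F [-0.0501 -0.2461 -1.8266] M [ 0.0502  0.0331 -0.0736] open 0.030956875696000464 t 10.85
```

View pics/i2.png

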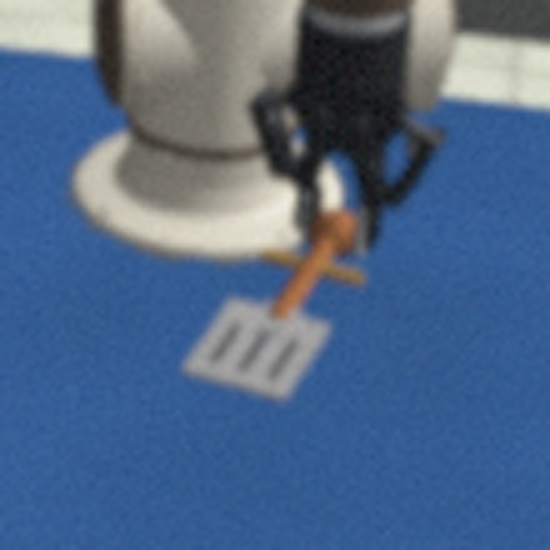

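It's held level in the air. Now I'll ease the grip in small steps.

arm_command(
  motion=[
    [0,[0,0,0],[0,0,0]],
    [0,[0,0,0],[0,0,0]],
  ],
  newtons=20,
)

```text
time: 11.2
ee_pos: [0.4835, 0.1523, 0.2375]
tcp_rot: [-180.0, -0.1, 165.4]
wrist_force: [0.4, -0.5, -1.0]
opening: 0.0311
```

```bash
python3 -c "
from h import *
plan([.484,.151,.26],[180,0,165.4])
s=viewer.camera('scene')
crop(s,240,110,350,220,5,'pics/j1.png')"
```

```text
turn units [-0.0028 -0.011   0.0083] shift units in goal frame [-0.0136 -0.0196 -0.3755] in current [-0.0131 -0.0197 -0.3755]
q [17.4768 -0.7297  4.8874 95.6821  0.0206 32.0271] qd 0.1159913304600712 F [ 0.3729 -0.5392 -1.0027] M [ 0.0407  0.1563 -0.0132] open 0.03113808955825838 t 11.2
```

View pics/j1.png

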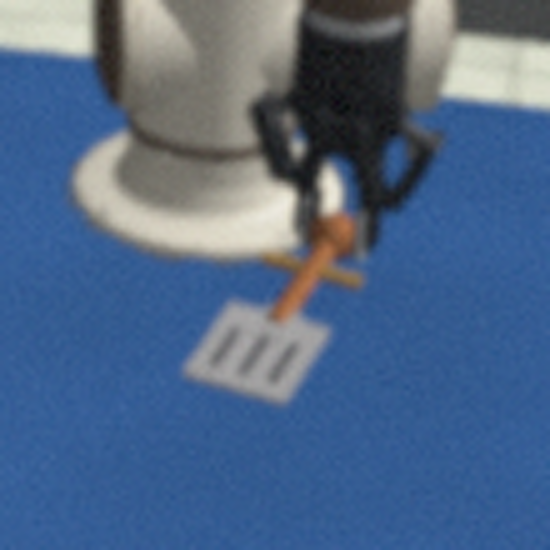

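arm_command(
  motion=[
    [0,[0,0,0],[0,0,0]],
    [0,[0,0,0],[0,0,0]],
  ],
  newtons=10,
)

```text
time: 11.5
ee_pos: [0.4837, 0.1524, 0.2381]
tcp_rot: [180.0, -0.0, 165.4]
wrist_force: [-0.1, 0.5, -1.6]
opening: 0.031
```

```bash
python3 -c "
from h import *
plan([.484,.151,.26],[180,0,165.4])
s=viewer.camera('scene')
crop(s,240,110,350,220,5,'pics/j2.png')"
```

```text
turn units [ 0.0027 -0.0028  0.0077] shift units in goal frame [-0.0103 -0.0216 -0.3649] in current [-0.0102 -0.0215 -0.3649]
q [17.4757 -0.7443  4.9438 95.6936  0.0223 32.0293] qd 0.08390538928700987 F [-0.1497  0.527  -1.5998] M [ 0.0606  0.1562 -0.0125] open 0.031008968180774962 t 11.5
```

View pics/j2.png

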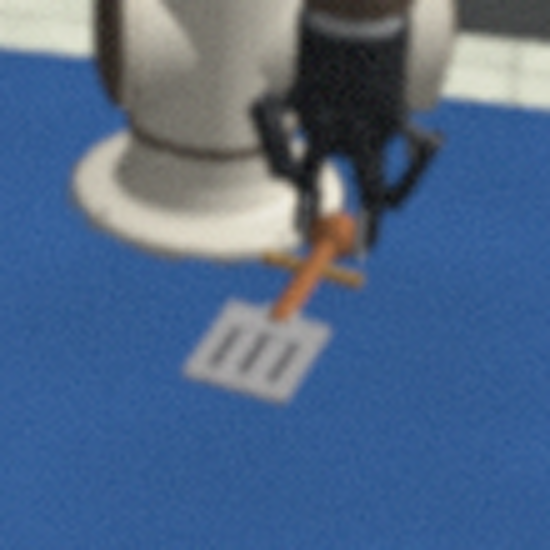

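arm_command(
  motion=[
    [0.3,[0,0,0],[0,0,0]],
    [0.32,[0,0,0],[0,0,0]],
    [0.33,[0,0,0],[0,0,0]],
    [0.34,[0,0,0],[0,0,0]],
  ],
  newtons=20,
)

```text
time: 12.05
ee_pos: [0.4838, 0.1524, 0.2383]
tcp_rot: [180.0, -0.0, 165.4]
wrist_force: [-0.7, -0.7, -0.5]
opening: 0.0309
```

```bash
python3 -c "
from h import *
plan([.484,.151,.26],[180,0,165.4])
s=viewer.camera('scene')
crop(s,240,110,350,220,5,'pics/j3.png')"
```

```text
turn units [ 0.0046 -0.0005  0.0079] shift units in goal frame [-0.0092 -0.0224 -0.3619] in current [-0.0092 -0.0222 -0.3619]
q [17.4751 -0.7474  4.9607 95.6956  0.025  32.0275] qd 0.1713125651679285 F [-0.6956 -0.6758 -0.5363] M [0.0628 0.1267 0.0175] open 0.03087936854277476 t 12.05
```

View pics/j3.png

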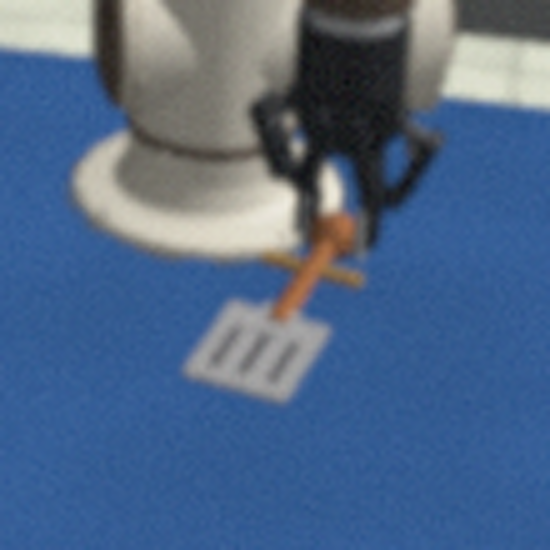

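arm_command(
  motion=[
    [0.35,[0,0,0],[0,0,0]],
    [0.35,[0,0,0],[0,0,0]],
  ],
)

```text
time: 12.35
ee_pos: [0.4838, 0.1524, 0.2383]
tcp_rot: [180.0, -0.0, 165.4]
wrist_force: [0.0, 0.9, -1.8]
opening: 0.0311
```

```bash
cat >> h.py <<'E'
def look(fn,box=(240,110,350,220),s=5):
    im=viewer.camera('scene');crop(im,*box,s,f'pics/{fn}.png')
    o=bot.get_obs();print(o['time'],'M',o['torque'],'F',o['wrist_force'],'open',o['opening'])
    # blade: grey pixels below gripper
    h=cv2.cvtColor(im,cv2.COLOR_BGR2HSV).astype(int);m=(h[...,1]<60)&(h[...,2]>110)
    m[:150]=0;m[:,:265]=0;m[:,330:]=0;m[236:]=0
    n,l,st,c=cv2.connectedComponentsWithStats(m.astype(np.uint8)); k=1+np.argmax(st[1:,4]) if n>1 else None
    if k: print('blade',st[k],c[k])
E
python3 -c "
from h import *
look('j4')"
```

```text
12.4 M [ 0.0287  0.1178 -0.0012] F [-0.1359 -0.2957 -1.7394] open 0.03097723611645317
blade [265 150  36  13 394] [282.302  155.1904]
```

arm_command(
  motion=[
    [0.36,[0,0,0],[0,0,0]],
    [0.36,[0,0,0],[0,0,0]],
  ],
)

```text
time: 12.65
ee_pos: [0.4838, 0.1524, 0.2383]
tcp_rot: [180.0, -0.0, 165.4]
wrist_force: [0.4, -0.7, -1.2]
opening: 0.0312
```

```bash
sed -i 's/m\[:150\]=0/m[:166]=0/' h.py
python3 -c "
from h import *
look('j5')"
```

```text
12.7 M [ 0.0348  0.0591 -0.0107] F [-0.3165 -0.6007 -1.0173] open 0.030909914688754602
blade [277 169  29  21 373] [291.1287 179.6488]
```

View pics/j5.png

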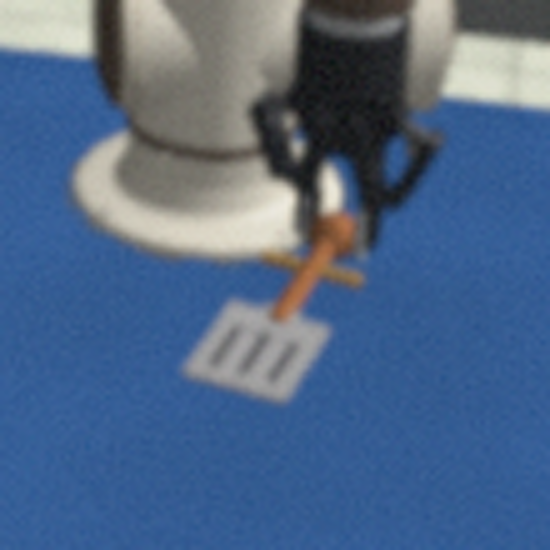

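arm_command(
  motion=[
    [0.364,[0,0,0],[0,0,0]],
    [0.364,[0,0,0],[0,0,0]],
    [0.364,[0,0,0],[0,0,0]],
  ],
)

```text
time: 13.08
ee_pos: [0.4838, 0.1524, 0.2383]
tcp_rot: [180.0, -0.0, 165.4]
wrist_force: [1.1, 0.8, -2.0]
opening: 0.031
```

```bash
python3 -c "
from h import *
look('j6')"
```

```text
13.125 M [ 0.0064  0.1119 -0.0021] F [ 0.3199 -0.3586 -1.6032] open 0.031112530986351427
blade [277 171  29  20 368] [291.0625 180.0027]
```

arm_command(
  motion=[
    [0.367,[0,0,0],[0,0,0]],
    [0.367,[0,0,0],[0,0,0]],
    [0.367,[0,0,0],[0,0,0]],
  ],
)

```text
time: 13.5
ee_pos: [0.4838, 0.1524, 0.2383]
tcp_rot: [180.0, -0.0, 165.4]
wrist_force: [0.2, -0.4, -0.7]
opening: 0.0311
```

```bash
python3 -c "
from h import *
look('j7')"
```

```text
13.55 M [ 0.0414  0.1151 -0.0109] F [-1.0548 -0.3583 -0.6469] open 0.03191196700293881
blade [277 171  29  20 374] [291.0936 180.2433]
```

arm_command(
  motion=[
    [0.37,[0,0,0],[0,0,0]],
    [0.37,[0,0,0],[0,0,0]],
    [0.37,[0,0,0],[0,0,0]],
  ],
)

```text
time: 13.92
ee_pos: [0.4838, 0.1524, 0.2383]
tcp_rot: [180.0, -0.0, 165.4]
wrist_force: [-0.5, -0.7, -1.1]
opening: 0.0316
```

```bash
python3 -c "
from h import *
look('j8')"
```

```text
13.975 M [0.0822 0.0969 0.0218] F [-0.508   0.5757 -2.1251] open 0.03163743804695018
blade [277 171  29  20 374] [291.0455 180.5428]
```

arm_command(
  motion=[
    [0.374,[0,0,0],[0,0,0]],
    [0.374,[0,0,0],[0,0,0]],
    [0.374,[0,0,0],[0,0,0]],
  ],
)

```text
time: 14.35
ee_pos: [0.4838, 0.1524, 0.2383]
tcp_rot: [180.0, -0.0, 165.4]
wrist_force: [-0.3, -0.3, -0.7]
opening: 0.0322
```

```bash
python3 -c "
from h import *
look('j9')"
```

```text
14.4 M [0.0607 0.0721 0.0145] F [ 0.1925 -0.5821 -2.266 ] open 0.03160706335494823
blade [280 180  27  26 414] [293.157  191.8937]
```

arm_command(
  motion=[
    [0.374,[0,0,0],[0,0,0]],
    [0.374,[0,0,0],[0,0,0]],
  ],
)

```text
time: 14.65
ee_pos: [0.4838, 0.1524, 0.2383]
tcp_rot: [180.0, 0.0, 165.4]
wrist_force: [1.2, -0.5, -1.3]
opening: 0.0321
```

```bash
python3 -c "
from h import *
look('j10')"
```

```text
14.7 M [0.0011 0.0787 0.0274] F [ 0.1787 -0.6068 -2.1028] open 0.0323153088493421
blade [283 181  25  27 351] [295.1225 193.6781]
```

View pics/j10.png

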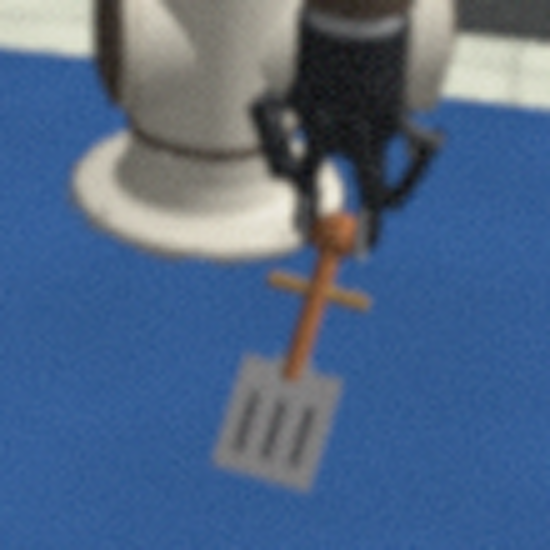

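arm_command(
  motion=[
    [0.376,[0,0,0],[0,0,0]],
    [0.376,[0,0,0],[0,0,0]],
  ],
)

```text
time: 14.95
ee_pos: [0.4838, 0.1524, 0.2383]
tcp_rot: [180.0, -0.0, 165.4]
wrist_force: [-0.3, 0.8, -1.4]
opening: 0.0325
```

```bash
python3 -c "
from h import *
look('j11')
b=bot.get_obs()['ee_pos']+[0,0,.013]
u=np.array([np.cos(np.radians(-14.6)),np.sin(np.radians(-14.6)),0])
for a in (90,80,70,60,50):
  r=np.radians(a);d=u*np.cos(r)-np.array([0,0,np.sin(r)])
  p=proj('scene',[b,b+.04*d,b+.172*d]);print(a,((p-[240,110])*5+2).round(),)
"
```

```text
15.0 M [ 0.0076  0.1425 -0.0152] F [ 0.5385 -0.1312 -1.7222] open 0.03249491414000172
blade [283 180  25  28 348] [295.3391 193.727 ]
90 [[332. 229.]
 [327. 279.]
 [313. 437.]]
80 [[332. 229.]
 [323. 283.]
 [298. 456.]]
70 [[332. 229.]
 [320. 285.]
 [283. 468.]]
60 [[332. 229.]
 [317. 286.]
 [269. 473.]]
50 [[332. 229.]
 [314. 285.]
 [257. 471.]]
```

View pics/j11.png

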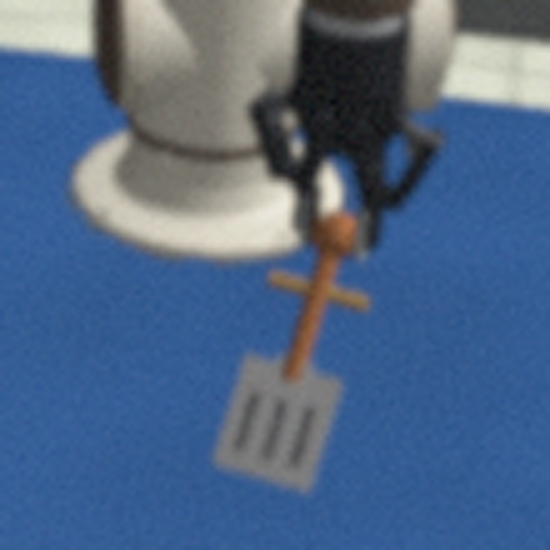

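It's about 55° below level and has stopped. Easing further.

arm_command(
  motion=[
    [0.379,[0,0,0],[0,0,0]],
    [0.379,[0,0,0],[0,0,0]],
  ],
)

```text
time: 15.25
ee_pos: [0.4838, 0.1524, 0.2383]
tcp_rot: [180.0, -0.0, 165.4]
wrist_force: [0.8, -0.4, -1.9]
opening: 0.0324
```

```bash
python3 -c "
from h import *
look('j12')"
```

```text
15.3 M [ 0.0113  0.0704 -0.0201] F [ 0.4682  0.298  -2.0652] open 0.032602634677801126
blade [286 182  23  26 221] [297.3937 193.7376]
```

View pics/j12.png

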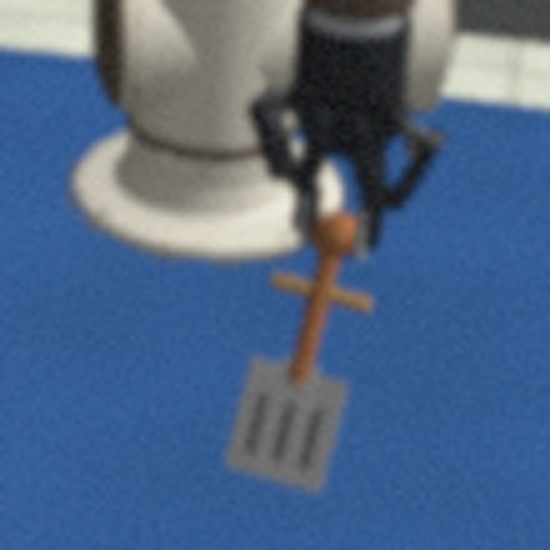

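arm_command(
  motion=[
    [0.383,[0,0,0],[0,0,0]],
    [0.383,[0,0,0],[0,0,0]],
  ],
)

```text
time: 15.55
ee_pos: [0.4838, 0.1524, 0.2383]
tcp_rot: [180.0, -0.0, 165.4]
wrist_force: [-0.3, -0.0, -1.0]
opening: 0.0324
```

```bash
python3 -c "
from h import *
look('j13')"
```

```text
15.6 M [0.0091 0.0163 0.0634] F [ 0.2688 -0.3822 -1.4975] open 0.03235641039954576
blade [308 166   8   5  10] [311.5 167.9]
```

View pics/j13.png

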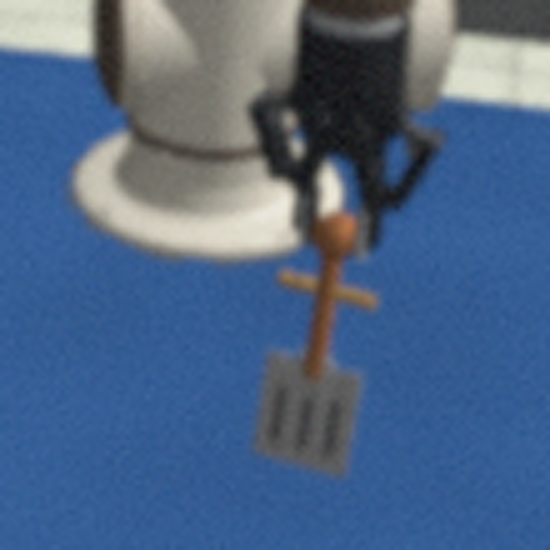

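arm_command(
  motion=[
    [0.386,[0,0,0],[0,0,0]],
    [0.386,[0,0,0],[0,0,0]],
  ],
)

```text
time: 15.85
ee_pos: [0.4838, 0.1524, 0.2383]
tcp_rot: [180.0, -0.0, 165.4]
wrist_force: [0.2, 0.2, -1.6]
opening: 0.0333
```

```bash
python3 -c "
from h import *
look('j14')"
```

```text
15.9 M [-0.0502  0.084  -0.0038] F [ 0.0752  0.1361 -1.2252] open 0.03318258612549958
blade [308 166   8   5  11] [311.7273 167.8182]
```

View pics/j14.png

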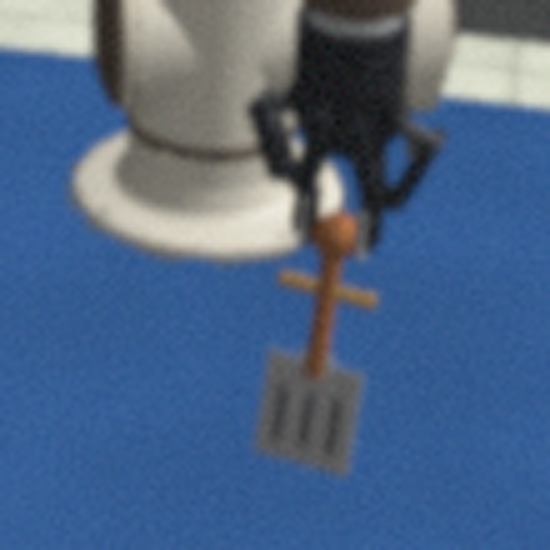

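arm_command(
  motion=[
    [0.387,[0,0,0],[0,0,0]],
    [0.387,[0,0,0],[0,0,0]],
  ],
)

```text
time: 16.15
ee_pos: [0.4838, 0.1524, 0.2383]
tcp_rot: [180.0, -0.0, 165.4]
wrist_force: [-0.1, -0.8, -2.0]
opening: 0.0329
```

```bash
python3 -c "
from h import *
look('j15')"
```

```text
16.2 M [-0.0358  0.0321  0.0317] F [-0.5185 -0.4054 -2.4044] open 0.032792608438229724
blade [308 166   8   5  10] [311.8 167.8]
```

View pics/j15.png

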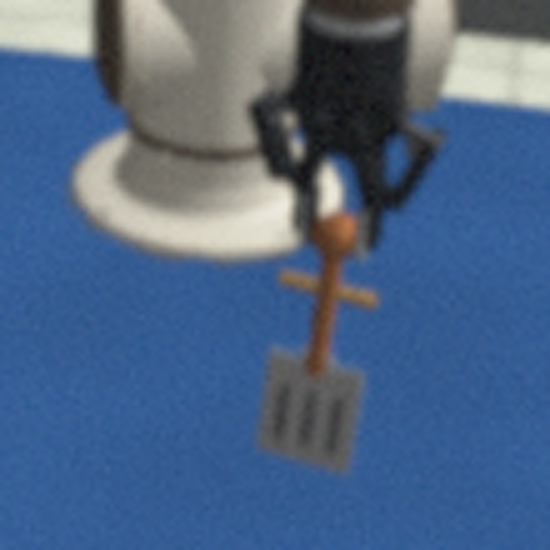

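arm_command(
  motion=[
    [0.389,[0,0,0],[0,0,0]],
    [0.389,[0,0,0],[0,0,0]],
  ],
)

```text
time: 16.45
ee_pos: [0.4838, 0.1524, 0.2383]
tcp_rot: [180.0, -0.0, 165.4]
wrist_force: [-0.1, -0.5, -1.8]
opening: 0.033
```

```bash
python3 -c "
from h import *
look('j16')"
```

```text
16.5 M [-0.0135 -0.0555  0.055 ] F [ 0.3287  0.2593 -1.4887] open 0.0335347935009218
blade [308 166   8   5  12] [312.0833 167.75  ]
```

View pics/j16.png

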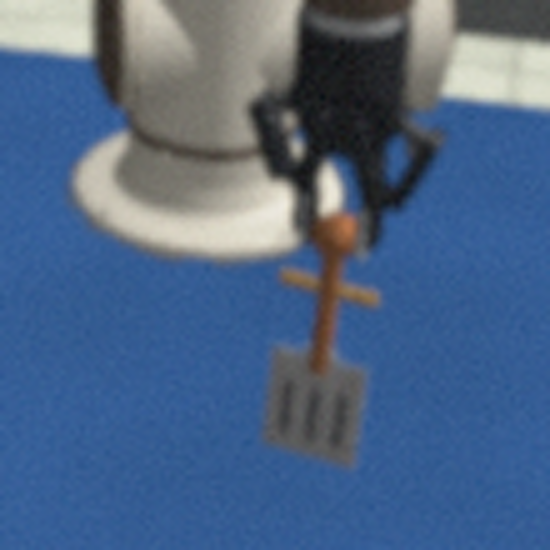

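It's within about 5° of plumb. Clamping firmly.

arm_command(
  motion=[
    [0.34,[0,0,0],[0,0,0]],
    [0.2,[0,0,0],[0,0,0]],
    [0,[0,0,0],[0,0,0]],
    [0,[0,0,0],[0,0,0]],
  ],
  newtons=70,
)

```text
time: 17.0
ee_pos: [0.4838, 0.1524, 0.2383]
tcp_rot: [180.0, -0.0, 165.4]
wrist_force: [0.0, -0.9, -1.2]
opening: 0.0305
```

```bash
python3 -c "
from h import *
look('k1');plan([.38,-.194,.238],[180,0,177.2])"
```

```text
17.05 M [ 0.0216 -0.0036  0.0476] F [ 0.1347  0.6004 -0.406 ] open 0.030671865430448707
blade [308 166   8   6  10] [312.1 168.1]
turn units [ 0.0042 -0.0005 -1.959 ] shift units in goal frame [ 1.4459 -5.8512  0.0044] in current [ 0.2236 -6.023   0.0018]
q [17.4726 -0.7456  4.9598 95.6968  0.0241 32.0266] qd 0.12407247318201635 F [ 0.1347  0.6004 -0.406 ] M [ 0.0216 -0.0036  0.0476] open 0.030671865430448707 t 17.05
```

View pics/k1.png

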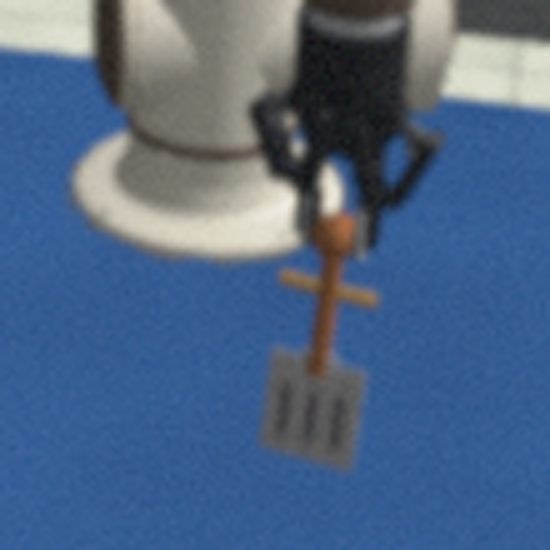

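Clamped, still about 83–85° below level. Now turning and carrying it to the front of the rack.

arm_command(
  motion=[
    [0,[0,0,0],[0,0,-0.3]],
    [0,[0,0,0],[0,0,-0.6]],
    [0,[0,0,0],[0,0,-0.7]],
    [0,[0.05,-0.15,0],[0,0,-0.36]],
    [0,[0.1,-0.4,0],[0,0,0]],
    [0,[0.15,-0.6,0],[0,0,0]],
    [0,[0.15,-0.6,0],[0,0,0]],
    [0,[0.15,-0.6,0],[0,0,0]],
    [0,[0.15,-0.6,0],[0,0,0]],
    [0,[0.15,-0.6,0],[0,0,0]],
    [0,[0.15,-0.6,0],[0,0,0]],
    [0,[0.15,-0.6,0],[0,0,0]],
  ],
)

```text
time: 18.55
ee_pos: [0.3972, -0.1297, 0.2383]
tcp_rot: [180.0, 0.0, 177.3]
wrist_force: [0.2, 0.4, -2.4]
opening: 0.0306
```

arm_command(
  motion=[
    [0,[0.15,-0.55,0],[0,0,0]],
    [0,[0.1,-0.4,0],[0,0,0]],
    [0,[0,-0.15,0],[0,0,0]],
    [0,[0,0,0],[0,0,0]],
    [0,[0,0,0],[0,0,0]],
  ],
)

```text
time: 19.18
ee_pos: [0.3797, -0.1931, 0.2381]
tcp_rot: [180.0, -0.0, 177.3]
wrist_force: [-0.4, 0.8, -2.3]
opening: 0.0306
```

```bash
python3 -c "
from h import *
plan([.38,-.194,.238],[180,0,177.2])
s=viewer.camera('scene');t=viewer.camera('top')
crop(s,140,90,270,230,4,'pics/l1.png');crop(t,270,160,370,290,4,'pics/l2.png')"
```

```text
turn units [ 0.0067 -0.0002  0.0104] shift units in goal frame [-0.0056 -0.0141  0.0014] in current [-0.0056 -0.0141  0.0013]
q [-26.9847 -11.6714  -5.018   96.6713   0.0362 -24.2469] qd 0.34893249209771715 F [-0.4368  0.7556 -2.2796] M [-0.0371 -0.0095 -0.0055] open 0.03060420520056417 t 19.175
```

View pics/l1.png

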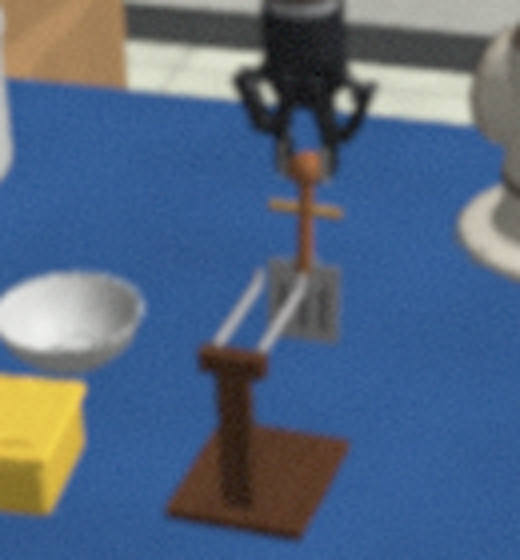

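View pics/l2.png

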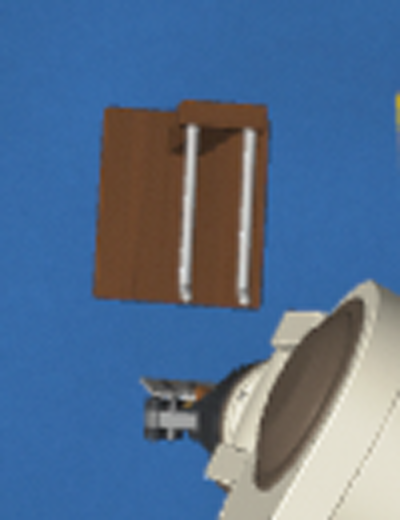

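```bash
python3 -c "
from h import *
f=lambda x,y:(140+(x+.5)/4-.5,90+(y+.5)/4-.5)
b=bot.get_obs()['ee_pos']+[0,0,.0125]
B=onz('scene',f(306.5,166),b[2]);print(b,B,'bias',B-b)
print('bar',onz('scene',f(306,210),b[2]-.04), 'ends',onz('scene',f(270,206),b[2]-.04),onz('scene',f(342,213),b[2]-.04))
# prong tips and roots, z .18 and .174
g=lambda x,y:(175+(x+.5)/7-.5,150+(y+.5)/7-.5)
T=[onz('scene',g(*p),.181) for p in((210,52),(285,60))];R=[onz('scene',g(*p),.174) for p in((140,182),(215,190))]
print(T,R,'mid tip',sum(T)/2,'mid root',sum(R)/2)
"
```

```text
[ 0.3797 -0.1931  0.2506] [ 0.383  -0.1883  0.2506] bias [0.0033 0.0048 0.    ]
bar [ 0.3936 -0.1868  0.2106] ends [ 0.3938 -0.2212  0.2106] [ 0.3915 -0.1531  0.2106]
[array([ 0.4592, -0.2129,  0.181 ]), array([ 0.4582, -0.173 ,  0.181 ])] [array([ 0.5769, -0.2144,  0.174 ]), array([ 0.5755, -0.1765,  0.174 ])] mid tip [ 0.4587 -0.1929  0.181 ] mid root [ 0.5762 -0.1955  0.174 ]
```

arm_command(
  motion=[
    [0,[-0.1,-0.04,0],[0,0,0]],
    [0,[-0.2,0,0],[0,0,0]],
    [0,[-0.25,0,0],[0,0,0]],
    [0,[-0.25,0,0],[0,0,0]],
    [0,[-0.25,0,0],[0,0,0]],
    [0,[-0.25,0,0],[0,0,0]],
    [0,[-0.25,0,0],[0,0,0]],
    [0,[-0.2,0,0],[0,0,0]],
    [0,[-0.1,0,0],[0,0,0]],
    [0,[0,0,0],[0,0,0]],
    [0,[0,0,0],[0,0,0]],
  ],
)

```text
time: 20.65
ee_pos: [0.4899, -0.2016, 0.2382]
tcp_rot: [180.0, -0.0, 177.2]
wrist_force: [-0.4, 0.2, -0.8]
opening: 0.0304
```

```bash
python3 -c "
from h import *
plan([.491,-.2008,.202],[180,0,177.2])
s=viewer.camera('scene');t=viewer.camera('top')
crop(s,160,110,250,220,5,'pics/m1.png');crop(t,270,160,370,290,4,'pics/m2.png')"
```

```text
turn units [ 0.0039 -0.0002 -0.0003] shift units in goal frame [-0.0174  0.0141  0.6041] in current [-0.0174  0.0139  0.6041]
q [-22.3782   2.3534   8.0927  95.7482   0.0214 -19.5766] qd 0.2022682575942074 F [-0.3696  0.2083 -0.8215] M [0.0002 0.0088 0.0421] open 0.03044206682647434 t 20.65
```

View pics/m1.png

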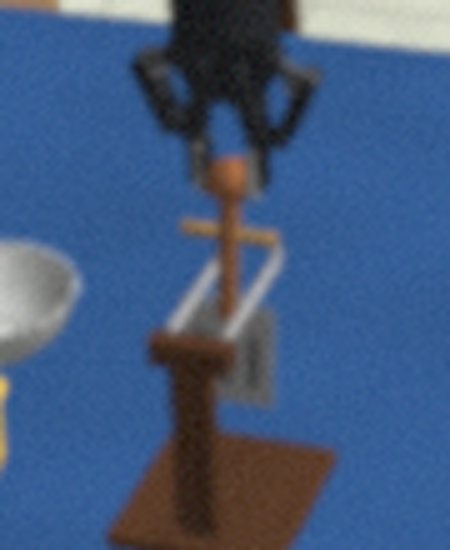

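View pics/m2.png

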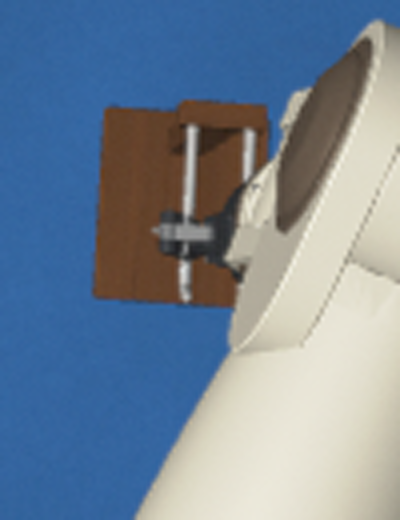

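arm_command(
  motion=[
    [0,[0,0,0.1],[0,0,0]],
    [0,[0,0,0.15],[0,0,0]],
    [0,[0,0,0.15],[0,0,0]],
    [0,[0,0,0.05],[0,0,0]],
    [0,[0,0,0],[0,0,0]],
    [0,[0,0,0],[0,0,0]],
  ],
)

```text
time: 21.5
ee_pos: [0.4903, -0.2016, 0.2114]
tcp_rot: [180.0, 0.0, 177.2]
wrist_force: [0.4, -0.1, -1.6]
opening: 0.0308
```

```bash
python3 -c "
from h import *
plan([.491,-.2008,.207],[180,0,177.2])
s=viewer.camera('scene')
crop(s,170,120,240,190,8,'pics/n1.png')
print((proj('scene',np.array([[.456,-.218,.183],[.456,-.178,.183]])+[.0033,.0048,0])-[170,120])*8)"
```

```text
turn units [0.0029 0.0046 0.0013] shift units in goal frame [-0.0105  0.014   0.0736] in current [-0.0105  0.014   0.0736]
q [-22.3651   1.8447   4.5821  92.717    0.0259 -19.5728] qd 0.15074195757731113 F [ 0.4392 -0.132  -1.5645] M [-0.0262  0.0095  0.0199] open 0.030771975907805133 t 21.5
[[275.6378 292.2157]
 [361.0515 302.4415]]
```

View pics/n1.png

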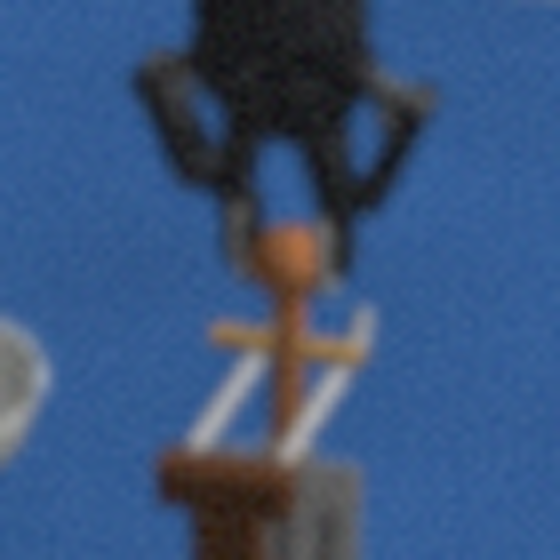

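The bar is above the prongs and behind the tips, but the handle at crop (288,340) looks left of their midline. I'll measure that before lowering.

```bash
python3 -c "
from h import *
f=lambda x,y:(170+(x+.5)/8-.5,120+(y+.5)/8-.5)
L=[onz('scene',f(*p),.170) for p in((198,440),(255,362))];R=[onz('scene',f(*p),.170) for p in((288,452),(348,372))]
print(np.array(L),np.array(R))
z=bot.get_obs()['ee_pos'][2]+.0125-.04
E=[onz('scene',f(*p),z) for p in((210,330),(366,350))];print('bar',np.array(E),sum(E)/2)
print('handle',onz('scene',f(288,340),z),'ball',onz('scene',f(288,255),z+.04))
X=.49
ly=[np.interp(X,[q[1][0],q[0][0]],[q[1][1],q[0][1]]) for q in(L,R)];print(ly,np.mean(ly))
g=lambda x,y:(175+(x+.5)/7-.5,150+(y+.5)/7-.5)
s=cv2.imread('pics/scene0.png');h=cv2.cvtColor(s,cv2.COLOR_BGR2HSV).astype(int)
# prong pixels by row from first picture
for r in range(158,177,2):
  c=np.where(h[r,190:220,1]<110)[0]+190; w=255-h[r,:,1]
  print(r,c)
"
```

```text
[[ 0.5649 -0.2193  0.17  ]
 [ 0.4968 -0.2139  0.17  ]] [[ 0.5653 -0.1787  0.17  ]
 [ 0.4956 -0.1712  0.17  ]]
bar [[ 0.497  -0.2342  0.1839]
 [ 0.4978 -0.162   0.1839]] [ 0.4974 -0.1981  0.1839]
handle [ 0.4974 -0.1979  0.1839] ball [ 0.4916 -0.1982  0.2239]
[np.float64(-0.21388916985708223), np.float64(-0.17119483111350792)] -0.19254200048529507
158 [203 204 205 206 215 216]
160 [202 203 204 205 206 214 215 216]
162 [201 202 203 204 205 213 214 215 216]
164 [200 201 202 203 204 211 212 213 214 215]
166 [198 199 200 201 202 210 211 212 213 214]
168 [197 198 199 200 201 209 210 211 212 213]
170 [196 197 198 199 200 208 209 210 211 212]
172 [194 195 196 197 198 206 207 208 209 210]
174 [193 194 195 196 197 205 206 207 208 209]
176 [190 191 192 193 194 195 196 197 198 199 204 205 206 207 208]
```

```bash
python3 -c "
from h import *
L=np.array([onz('scene',p,.170) for p in((203,162),(200,166),(196,172),(195,174))]);R=np.array([onz('scene',p,.170) for p in((214.5,162),(212,166),(208,172),(207,174))])
print(L,R)
m=[np.polyval(np.polyfit(q[:,0],q[:,1],1),.4975) for q in (L,R)];print(m,np.mean(m))
t=cv2.imread('pics/top0.png');h=cv2.cvtColor(t,cv2.COLOR_BGR2HSV).astype(int)
P=[[],[]]
for r in range(196,232,3):
  w=np.clip(h[r,:,2]-130,0,None).astype(float)
  for k,(a,b) in enumerate(((312,324),(326,337))):
    x=np.arange(a,b);ww=w[a:b]; P[k].append(onz('top',((x*ww).sum()/ww.sum(),r),.171))
P=np.array(P);
for q in P: f=np.polyfit(q[:,0],q[:,1],1);print(np.degrees(np.arctan(f[0])),np.polyval(f,.4975),np.std(q[:,1]-np.polyval(f,q[:,0])))
"
```

```text
[[ 0.4767 -0.214   0.17  ]
 [ 0.5058 -0.2165  0.17  ]
 [ 0.5476 -0.2185  0.17  ]
 [ 0.5609 -0.2181  0.17  ]] [[ 0.4673 -0.1737  0.17  ]
 [ 0.496  -0.175   0.17  ]
 [ 0.538  -0.1777  0.17  ]
 [ 0.5514 -0.1775  0.17  ]]
[np.float64(-0.21551962285820414), np.float64(-0.17519317337097892)] -0.19535639811459155
-3.159729677083784 -0.179038514671312 0.0001556396032058164
-0.29944668054132784 -0.22115619881881315 0.0008351852325363291
```

The offset is about 3 mm, so I'll shift +y by 3 mm and lower gently.

arm_command(
  motion=[
    [0,[0,0.05,0],[0,0,0]],
    [0,[0,0,0.03],[0,0,0]],
    [0,[0,0,0.02],[0,0,0]],
    [0,[0,0,0],[0,0,0]],
    [0,[0,0,0],[0,0,0]],
  ],
)

```text
time: 22.18
ee_pos: [0.4905, -0.1985, 0.2087]
tcp_rot: [180.0, 0.1, 177.2]
wrist_force: [0.1, 1.4, 5.3]
opening: 0.0307
```

```bash
python3 -c "
from h import *
plan([.491,-.198,.207],[180,0,177.2])"
```

```text
turn units [0.0036 0.0092 0.0016] shift units in goal frame [-0.0078  0.0093  0.0281] in current [-0.0078  0.0093  0.0282]
q [-22.0568   1.6399   4.0695  92.3848   0.0388 -19.2662] qd 0.10414942582627383 F [0.0511 1.447  5.3277] M [ 0.389   0.1361 -0.0232] open 0.03070474047624912 t 22.175
```

```bash
python3 -c "
from h import *
s=viewer.camera('scene')
crop(s,170,120,240,190,8,'pics/o1.png')"
```

```text
(no output)
```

View pics/o1.png

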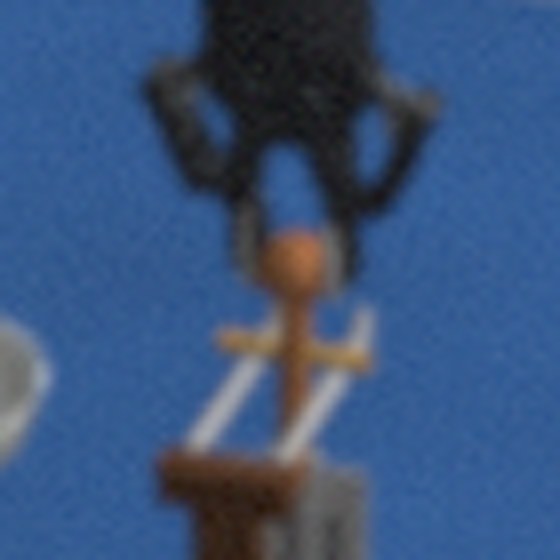

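Contact is made, with about 7 N taken up, and the handle is between the prongs. Releasing slowly.

arm_command(
  motion=[
    [0.37,[0,0,0.01],[0,0,0]],
    [0.38,[0,0,0],[0,0,0]],
    [0.39,[0,0,0],[0,0,0]],
    [0.4,[0,0,0],[0,0,0]],
    [0.42,[0,0,0],[0,0,0]],
    [0.45,[0,0,0],[0,0,0]],
    [0.5,[0,0,0],[0,0,0]],
    [0.6,[0,0,0],[0,0,0]],
    [0.7,[0,0,0],[0,0,0]],
    [0.7,[0,0,0],[0,0,0]],
  ],
  newtons=20,
)

```text
time: 23.48
ee_pos: [0.4904, -0.1986, 0.2075]
tcp_rot: [180.0, 0.0, 177.2]
wrist_force: [-0.0, 0.5, -1.5]
opening: 0.0596
```

```bash
python3 -c "
from h import *
plan([.491,-.198,.3],[180,0,177.2])
s=viewer.camera('scene')
crop(s,170,120,240,190,8,'pics/p1.png')"
```

```text
turn units [0.0044 0.0001 0.0011] shift units in goal frame [-0.0103  0.0098 -1.5414] in current [-0.0103  0.0105 -1.5414]
q [-22.0576   1.6588   3.9588  92.3083   0.025  -19.2644] qd 0.0673383119315242 F [-0.046   0.4751 -1.4528] M [-0.0085  0.0094 -0.0083] open 0.05962800890600608 t 23.475
```

View pics/p1.png

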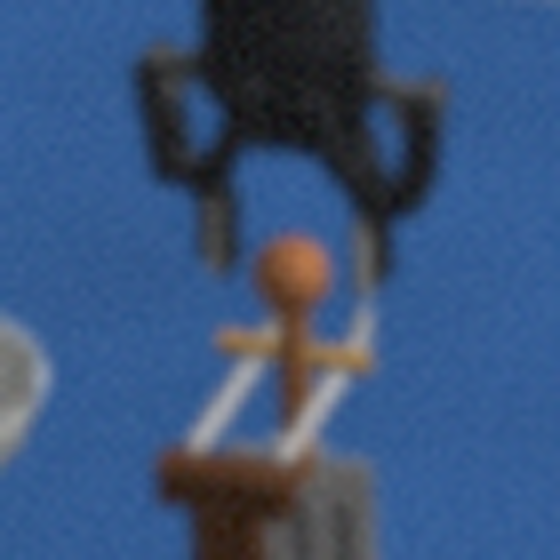

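It's hanging on both prongs with the fingers clear. Raising and waiting for the sway to die down.

arm_command(
  motion=[
    [0.7,[0,0,-0.1],[0,0,0]],
    [0.7,[0,0,-0.2],[0,0,0]],
    [0.7,[0,0,-0.3],[0,0,0]],
    [0.7,[0,0,-0.4],[0,0,0]],
    [0.7,[0,0,-0.4],[0,0,0]],
    [0.7,[0,0,-0.4],[0,0,0]],
    [0.7,[0,0,-0.2],[0,0,0]],
    [0.7,[0,0,0],[0,0,0]],
    [0.7,[0,0,0],[0,0,0]],
    [0.7,[0,0,0],[0,0,0]],
    [0.7,[0,0,0],[0,0,0]],
    [0.7,[0,0,0],[0,0,0]],
  ],
)

```text
time: 25.02
ee_pos: [0.4903, -0.1986, 0.3273]
tcp_rot: [180.0, -0.0, 177.2]
wrist_force: [-0.1, 0.9, 0.4]
opening: 0.0601
```

arm_command(
  motion=[
    [0.7,[0.3,0,0],[0,0,0]],
    [0.7,[0.4,0,0],[0,0,0]],
    [0.7,[0.4,0,0],[0,0,0]],
    [0.7,[0.4,0,0],[0,0,0]],
    [0.7,[0.2,0,0],[0,0,0]],
    [0.7,[0,0,0],[0,0,0]],
    [0.7,[0,0,0],[0,0,0]],
    [0.7,[0,0,0],[0,0,0]],
    [0.7,[0,0,0],[0,0,0]],
    [0.7,[0,0,0],[0,0,0]],
    [0.7,[0,0,0],[0,0,0]],
    [0.7,[0,0,0],[0,0,0]],
  ],
)

```text
time: 26.52
ee_pos: [0.3885, -0.1937, 0.3275]
tcp_rot: [180.0, 0.0, 177.2]
wrist_force: [0.1, 0.7, 0.4]
opening: 0.0598
```

```bash
python3 -c "
from h import *
s=viewer.camera('scene')
crop(s,160,120,240,220,5,'pics/q1.png');t=viewer.camera('top');crop(t,285,175,345,245,8,'pics/q3.png');cv2.imwrite('pics/q4.png',t)
"
```

arm_command(
  motion=[
    [0.7,[0,0,0],[0,0,0]],
    [0.7,[0,0,0],[0,0,0]],
    [0.7,[0,0,0],[0,0,0]],
    [0.7,[0,0,0],[0,0,0]],
    [0.7,[0,0,0],[0,0,0]],
    [0.7,[0,0,0],[0,0,0]],
    [0.7,[0,0,0],[0,0,0]],
    [0.7,[0,0,0],[0,0,0]],
    [0.7,[0,0,0],[0,0,0]],
    [0.7,[0,0,0],[0,0,0]],
    [0.7,[0,0,0],[0,0,0]],
  ],
)

```text
time: 28.0
ee_pos: [0.3885, -0.1937, 0.3275]
tcp_rot: [180.0, 0.0, 177.2]
wrist_force: [0.2, 1.6, 0.1]
opening: 0.0598
```

```bash
python3 -c "
from h import *
s=viewer.camera('scene')
crop(s,160,120,240,220,5,'pics/q2.png');s2=viewer.camera('scene')
a=cv2.imread('pics/q1.png').astype(int);b=cv2.imread('pics/q2.png').astype(int)
print(np.abs(a-b).mean(),np.abs(a-b).max()); o=bot.get_obs();print(o['time'],o['ee_pos'],o['wrist_force'])
cv2.imwrite('pics/q5.png',s)
cv2.imwrite('pics/q6.png',np.hstack([a,b]).astype(np.uint8))
"
```

```text
2.181235 18
28.1 [ 0.3885 -0.1936  0.3275] [-0.0404 -0.1916 -0.3615]
```

View pics/q6.png

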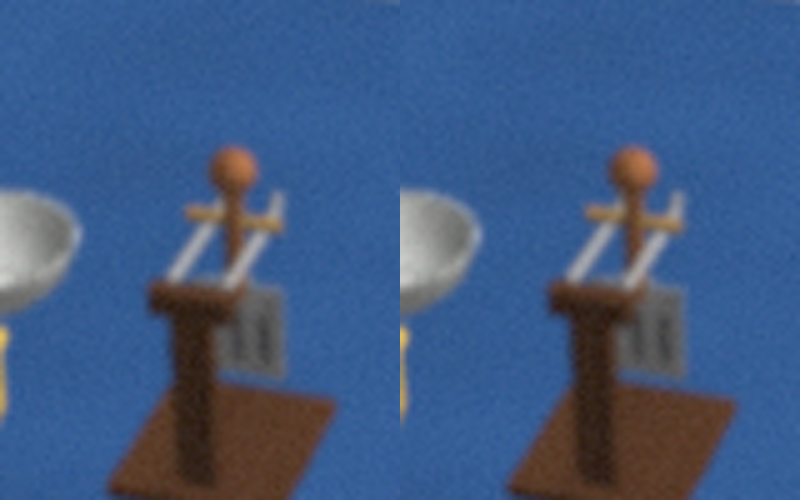

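View pics/q3.png

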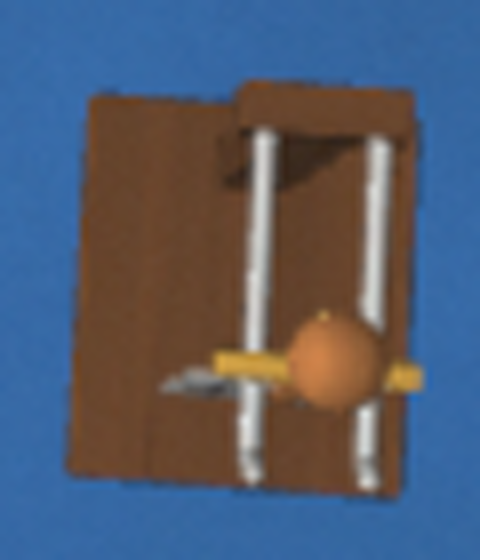

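View pics/q5.png

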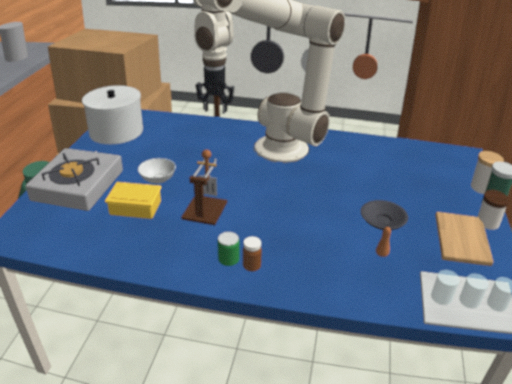

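The two frames, 1.5 s apart, show the spatula hanging still with its bar square across both prongs. In the top crop the bar ends are at (215,362) and (422,378), outside the prongs at x≈253 and 370. The other objects haven't moved. Handing in.

```bash
python3 -c "
from workcell import bot
print(bot.job_done())"
```

```text
the job is handed in; nothing more can be done
None
```

The spatula is hanging by its cross bar on both rack prongs, still and with nothing touching it. I handed the job in at about 28 s of the 67 s allowed.

1. **Pick-up:** I pinched the ball along the bar direction at 60 N and lifted it level.
2. **Swing:** I eased the grip in small steps until the blade swung down, then clamped again at 70 N. The camera put it at roughly 83–85° when clamped, so about 5–7° short of straight down.
3. **Hanging:** I brought the handle in between the prongs from the front, lowered until the bar touched (about 7 N), then opened slowly and backed the arm away.

**Last checks:**
- **Still:** two pictures 1.5 s apart differ only by image noise.
- **Position:** the bar lies square across the prongs with both ends overhanging. It sits a few millimetres off the prongs' midline, within the clearance.
- **Bystanders:** everything else looks where it was in the last scene picture; I judged that by eye and did not measure it.

**What went wrong or disagreed:**
- **Joint limit:** on the way to the spatula the last joint ran to its 180° limit (179.9° measured). I switched to the half-turn grasp, which cost a few seconds.
- **Cameras:** the two cameras disagreed by about 5 mm. I corrected for this using the arm's measured position, plus a 3 mm sideways shift before lowering.

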